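Lock, switch on and pulse the pepper chopper

TASK

Run the pepper chopper on the table: first push the bowl's latch fully home, then press down the raised end of the power rocker so that it tips fully over to on, and last press the round pulse key all the way down. Finish while still holding the pulse key down; do not press the square key or use a control before its turn. Nothing is to be picked up, and the pepper pot and the other things standing about stay where they are.

Things in the scene. Friction and masses are not known exactly. Their poses are not given: they have to be found in the camera images.
- chopper: electric pepper chopper, fixed. White deck 240 mm (own x) by 400 mm (own y), deck top 60 mm above the table; origin at the centre of its underside, z up; at yaw 0 its x points away from the robot. A lidded steel bowl (156 mm diameter, top 132 mm above the table) stands on it at y = +112 mm; the grey controls are on the -y half. Latch housing: block 34 mm tall on the deck, x 44 to 100, y 5 to 55 mm
- latch (a joint): push latch that locks the bowl: a grey block 38 mm wide, 26 mm tall (3 to 29 mm above the deck) sticking out of the latch housing towards the chopper's -y. Pushed level along the chopper's +y it slides into the housing. Value in m: 0 fully out, 0.016 fully home (stop); starts at 0 to 0.003. About 2.5 N moves it; it stays where it is left
- latch_face (a point): centre of the face of the latch that is pushed (the face looks to the chopper's -y; 16 mm above the deck, moves with the latch). The deck before it is clear for 75 mm. Axes as the chopper's
- rocker (a joint): power rocker, a see-saw plate 80 mm long (chopper's x) and 30 mm wide, hinged across its middle. Value in rad: 0 = off (its end nearer the robot, at the chopper's -x, is raised), 0.34 = fully on (that end down, the other end raised); it starts at 0 to 0.03. About 2 N on the raised end tips it, and it stays where it is left
- rocker_raised_end (a point): point on the top of the rocker's plate, 30 mm from its hinge line towards the end that is raised while off, midway across the width: the place to press. About 26 mm above the deck when off; going fully on takes it 10 mm down
- pulse (a joint): travel of the round pulse key, straight down: 0 = up, 0.006 m = fully down. A spring pushes it back up: 1.5 N starts it, 4.5 N holds it fully down
- pulse_top (a point): centre of the top of the round pulse key, a disc of 38 mm diameter on a 50 mm square white plinth; 20 mm above the deck when up. Round and square key lie on the -y end of the deck, one nearer the robot, one farther; which is which changes from start to start
- square (a joint): travel of the square key (36 by 36 mm), otherwise built like the pulse key: 0 = up, 0.006 m = down. Not to be pressed
- square_top (a point): centre of the top of the square key, 20 mm above the deck when up
- tin: closed tomato tin, upright, 74 mm diameter, 110 mm tall, right of the chopper (its -y side). Origin at the centre of its underside. A bystander
- pepper_pot: white ceramic pepper pot, 40 mm diameter, 47 mm tall, standing loose on the chopper's deck in the middle of the controls, about 80 mm from each. Origin at the centre of its underside. A bystander
- can_opener: manual steel can opener lying on the table in front of the chopper (robot's side), 195 mm long, 30 mm high at its turning key. A bystander
- funnel: plastic funnel standing mouth down on the table in front of the chopper, 92 mm diameter, 95 mm tall. A bystander
- saucepan: empty aluminium saucepan, 170 mm diameter, 75 mm tall, long black handle, left of the chopper. A bystander
- spatula: wooden spatula, 265 mm long, lying on top of the low wire stacking rack (74 mm tall) beyond the chopper. A bystander

How it is judged:
By the outcome, as a careful person would: the job done as asked, in the order asked, and still so for the second after the job is handed in, while the arm keeps its last pose, push and grip.
It also fails if it takes over 40 s, if anything falls off the work surface, if the arm or the gripper's body presses on something with over 40 N, if the wrist force passes 120 N, or if a joint passes its speed limit or range.

ROBOT

A 6-joint arm with a two-finger parallel gripper is mounted at the origin on the work surface. World frame = base frame: x ahead of the robot, y to its left, z up, the work surface at z = 0. Lengths are in m, angles in rad, forces in N, time in s.
With the tool pointing down it reaches from about 0.25 to 0.775 m from the base axis. Payload 4 kg.
Tool frame: the origin (TCP) lies midway between the tips of the shut fingers; the grasp point (between the pads) lies 19 mm behind it; y points along the fingers, x is the direction in which the jaws open and shut, and the axes are right-handed (so a half turn about y gives the same grasp; the last joint's range is limited). The gripper opens to 94 mm and grips with 3 to 60 N. Pads are 16 mm wide; open, the fingers measure 119 mm over their backs; the gripper's body (75 mm by 177 mm) begins 78 mm behind the grasp point.
Start: joints at [1.044, 0.087, 1.371, -0, 1.684, -0.103], TCP at [0.226, 0.501, 0.206] pointing down, gripper open.
Joint ranges: [-3.1, 3.1], [-0.76, 2.03], [0.27, 2.55], [-1.08, 4.22], [0.17, 2.65], [-2.57, 2.57]. Speed limits (rad/s): [2.79, 2.79, 3.14, 3.14, 3.14, 3.14].

INTERFACE

Orientations are given as [roll, pitch, yaw] about the fixed x, y, z axes, in that order (R = Rz(yaw) Ry(pitch) Rx(roll)).
In Python, from bench import robot, snapshot, camera_info, ticket gives the robot as it stands.
- The arm moves only by the shell command python3 -m creep 'ROWS'. ROWS is JSON, a list of rows, each an object with "slide": the shift along the tool's x, y, z in mm, a list of three; "roll": the turn about the tool's y in degrees; "grip": the closure, from 0 (fully open) to 1 (shut). In form: [{"slide": [x, y, z], "roll": roll, "grip": grip}, ...]. A call has 1 to 20 rows; each row is the pose to reach, as a shift and turn from the pose commanded when the call began, along the tool's axes at that moment; what a row does not reach only later rows make up. A row lasts 1/12 s, in which the tool goes at most 41.7 mm and 7.16 degrees, less where a joint would pass 70% of its speed; a pose out of reach is approached as far as the arm can. A call with a gripper value outside its range is refused whole. The fingers move at their own pace and stop on an object; the grip force is fixed at half the most. Time passes only in rows, so rows that repeat a pose let the fingers close. It gives the time, the measured TCP pose, the force and the opening at its end, in the units of the state.
- robot.get_obs(): the state, without advancing time (a new reading comes with each control period).
- snapshot(name): name is "side" or "top"; returns the picture (420x560x3 uint8, red, green, blue); there is no depth.
- camera_info(name): a dict with "fx", "fy", "cx", "cy" (pixels), "dist" ([k1, k2, p1, p2, k3] as OpenCV has them; the pictures are not rectified), "cam_to_world" (4x4, takes a point from camera to world coordinates). Camera axes: x right, y down, z forward; pixel columns grow to the right and rows downward; lengths in m; the calibration is good to about 2 mm. A picture is of the moment at which its call begins. camera_info takes no time and is no camera call.
- ticket.close_job(): hands the job in, once; it reports no verdict.
The state is a dict: "time": time; "joint_positions": joint angles; "qvel": joint speeds; "joint_torque": joint torques, N m; "tool_pos": TCP position; "ee_rot": TCP orientation; "wrist_force": force on the tool from outside, world axes, zero at the start; "wrist_torque": the same for the moment, N m; "width": finger opening in m.
Only numpy, scipy, OpenCV 4.12 (cv2) and the standard library are available. Lean on these libraries where they do the work, as an engineer would, in place of code of your own. Each camera call takes 0.05 s, during which the arm holds its last target.

## Working session

There is one attempt and no reset: what is moved stays moved. The work goes in short steps, Python scripts to look and compute and a shell command to move; the robot and the scene stay as the last step left them, time stands still between calls to the robot, and variables do not carry over. Pictures are saved under pics/ and viewed, and the job is handed in when it is done.

```bash
mkdir -p pics; ls; python3 - <<'E'
from bench import robot, snapshot, camera_info
import cv2
o=robot.get_obs(); print(o)
for n in("side","top"):
    im=snapshot(n); cv2.imwrite(f"pics/{n}0.png",im[:,:,::-1]); print(camera_info(n))
E
```

```text
pics
{'time': 0.0, 'joint_positions': array([ 1.04391465e+00,  8.79700192e-02,  1.37223146e+00, -2.74107482e-05,
        1.68357122e+00, -1.03082012e-01]), 'qvel': array([-0.00034897,  0.00121022,  0.00082125, -0.00062606,  0.00072312,
       -0.00033696]), 'joint_torque': array([-5.49281776e-04, -3.40175843e+01, -3.02426147e+01,  7.16982409e-02,
        3.27607873e-02, -1.10766680e-04]), 'tool_pos': array([0.22590876, 0.50087724, 0.20430752]), 'ee_rot': array([-1.5705991 ,  0.00217127,  1.14699382]), 'wrist_force': array([-0.45951094, -0.82252138, -0.03871736]), 'wrist_torque': array([0.0301441 , 0.00010263, 0.01412862]), 'width': 0.0941925689015474}
{'fx': 422.5831973219956, 'fy': 422.5831973219956, 'cx': 278.69152832407576, 'cy': 204.58113460295317, 'dist': array([-0.12002734,  0.        ,  0.        ,  0.        ,  0.        ]), 'cam_to_world': array([[ 0.92482162, -0.25685699,  0.28058769,  0.2879342 ],
       [-0.37996653, -0.58850541,  0.71364334, -0.5943991 ],
       [-0.01817691, -0.76660673, -0.64185958,  0.694615  ],
       [ 0.        ,  0.        ,  0.        ,  1.        ]])}
{'fx': 513.7638333078394, 'fy': 513.7638333078394, 'cx': 287.6821642180326, 'cy': 216.1130256401394, 'dist': array([-0.13190558,  0.        ,  0.        ,  0.        ,  0.        ]), 'cam_to_world': array([[-0.01942517, -0.99102842,  0.13223213,  0.41635064],
       [-0.99967742,  0.02141637,  0.01365278,  0.0624439 ],
       [-0.01636222, -0.13192426, -0.99112475,  1.39786264],
       [ 0.        ,  0.        ,  0.        ,  1.        ]])}
```

View pics/side0.png

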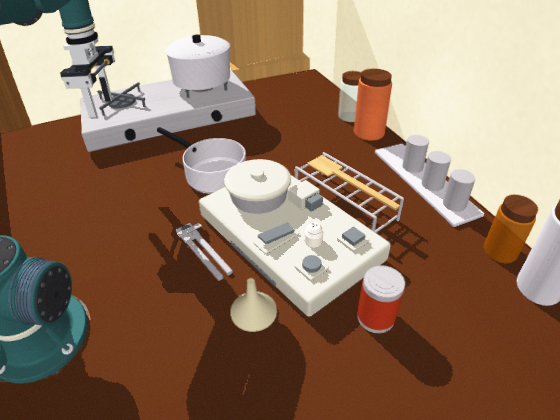

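View pics/top0.png

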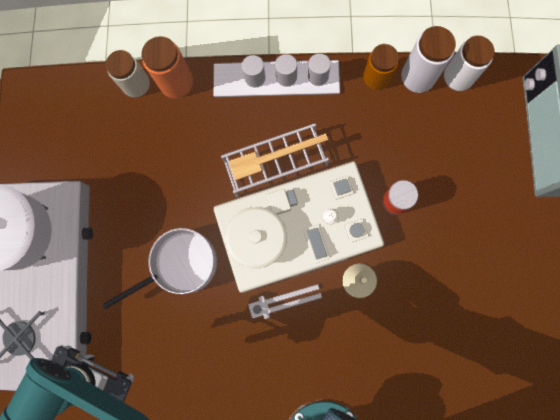

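The top view shows the round key near (357,230), the square key at (343,187), the latch at (291,198), the rocker at (317,242) and the pot at (330,215). The round key is the one nearer the robot. Next I'll enlarge and measure.

```bash
cat > h.py <<'E'
import numpy as np, cv2
from bench import camera_info
def ray(n,uv):
    c=camera_info(n); K=np.array([[c['fx'],0,c['cx']],[0,c['fy'],c['cy']],[0,0,1]])
    p=cv2.undistortPoints(np.array([[uv]],float),K,np.array(c['dist']))[0,0]
    T=c['cam_to_world']; return T[:3,3],T[:3,:3]@np.array([p[0],p[1],1])
def onz(n,uv,z):
    o,d=ray(n,uv); return o+d*(z-o[2])/d[2]
def tri(a,b):
    (o1,d1),(o2,d2)=ray('side',a),ray('top',b)
    A=np.stack([d1,-d2],1); s=np.linalg.lstsq(A,o2-o1,rcond=None)[0]
    p,q=o1+s[0]*d1,o2+s[1]*d2; return (p+q)/2,np.linalg.norm(p-q)
def proj(n,P):
    c=camera_info(n); K=np.array([[c['fx'],0,c['cx']],[0,c['fy'],c['cy']],[0,0,1]])
    M=np.linalg.inv(c['cam_to_world'])
    return cv2.projectPoints(np.array(P,float).reshape(-1,1,3),cv2.Rodrigues(M[:3,:3])[0],M[:3,3],K,np.array(c['dist']))[0][:,0]
E
python3 - <<'E'
import cv2,numpy as np
t=cv2.imread('pics/top0.png');s=cv2.imread('pics/side0.png')
cv2.imwrite('pics/tc.png',cv2.resize(t[155:300,205:395],None,fx=4,fy=4,interpolation=cv2.INTER_CUBIC))
cv2.imwrite('pics/sc.png',cv2.resize(s[155:310,190:400],None,fx=3.8,fy=3.8,interpolation=cv2.INTER_CUBIC)[:600])
from h import *
# grey control mask: bluish-grey mid brightness inside deck
for n,im,R in(('top',t,(210,160,385,295)),('side',s,(200,160,390,310))):
    b,g,r=[im[:,:,i].astype(int) for i in range(3)]
    m=((b>=r-2)&(g<150)&(g>45)).astype(np.uint8)
    z=np.zeros_like(m);z[R[1]:R[3],R[0]:R[2]]=m[R[1]:R[3],R[0]:R[2]]
    k,l,st,c=cv2.connectedComponentsWithStats(z)
    for i in range(1,k):
        if st[i,4]>25: print(n,st[i],c[i].round(1),im[l==i].mean(0).round(),cv2.minAreaRect(np.argwhere(l==i)[:,::-1].astype(np.float32)))
E
```

```text
top [335 180  15  15 129] [342.5 186.7] [149. 146. 144.] ((342.0500183105469, 186.65000915527344), (12.016654014587402, 12.33288288116455), 71.56504821777344)
top [287 191  10  15  84] [291.5 197.5] [141. 139. 138.] ((291.70001220703125, 197.59999084472656), (13.597792625427246, 7.273237705230713), 71.56504821777344)
top [354 224  10  12  70] [358.9 228.6] [150. 148. 145.] ((358.84002685546875, 228.62002563476562), (11.600000381469727, 8.199999809265137), 53.13010025024414)
top [308 229  18  29 281] [316.8 243.1] [146. 144. 142.] ((316.77728271484375, 243.07794189453125), (28.504518508911133, 10.004898071289062), 70.70995330810547)
side [231 192  56  21 357] [259.8 204.3] [134. 131. 135.] ((259.16558837890625, 203.15162658691406), (18.351530075073242, 55.145259857177734), 85.84036254882812)
side [305 193  18  18 171] [313.2 202.7] [106. 103.  99.] ((313.4692077636719, 201.4461669921875), (13.395750045776367, 19.225383758544922), 60.2551155090332)
side [258 230  37  14 135] [275.4 236.3] [125. 122. 117.] ((276.7071533203125, 236.65345764160156), (8.392633438110352, 36.48420715332031), 79.04593658447266)
side [342 234  23  12  90] [353.  239.6] [108. 106. 101.] ((352.7986755371094, 239.72853088378906), (22.117795944213867, 10.511898040771484), 2.726310968399048)
side [231 241  45  45 171] [253.2 263.4] [100.  98.  95.] ((252.88766479492188, 263.1182861328125), (62.204952239990234, 2.936248779296875), 43.53120040893555)
side [303 263  18   9  73] [311.8 268.3] [115. 113. 108.] ((311.6396789550781, 267.3741760253906), (7.751307010650635, 17.20555305480957), 86.633544921875)
side [210 266  11  12  32] [215.1 272. ] [145. 142. 146.] ((214.8200225830078, 271.760009765625), (11.400001525878906, 4.399999618530273), 53.13010025024414)
```

View pics/tc.png

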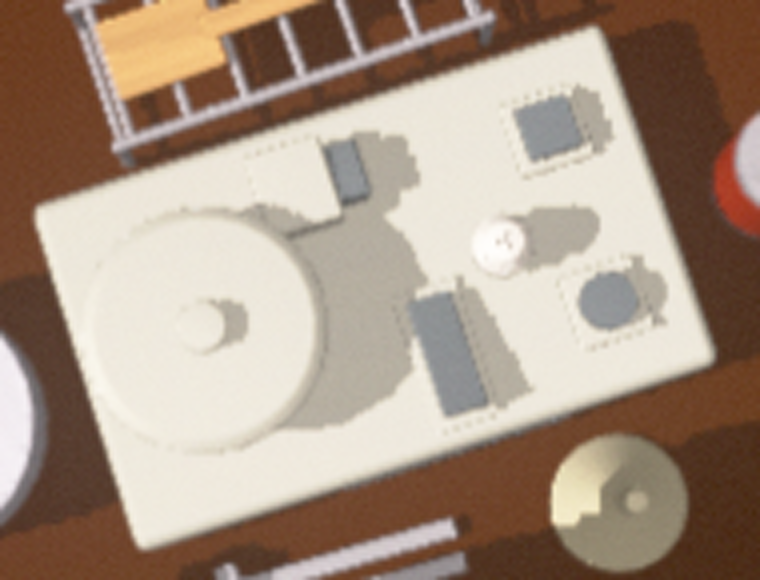

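View pics/sc.png

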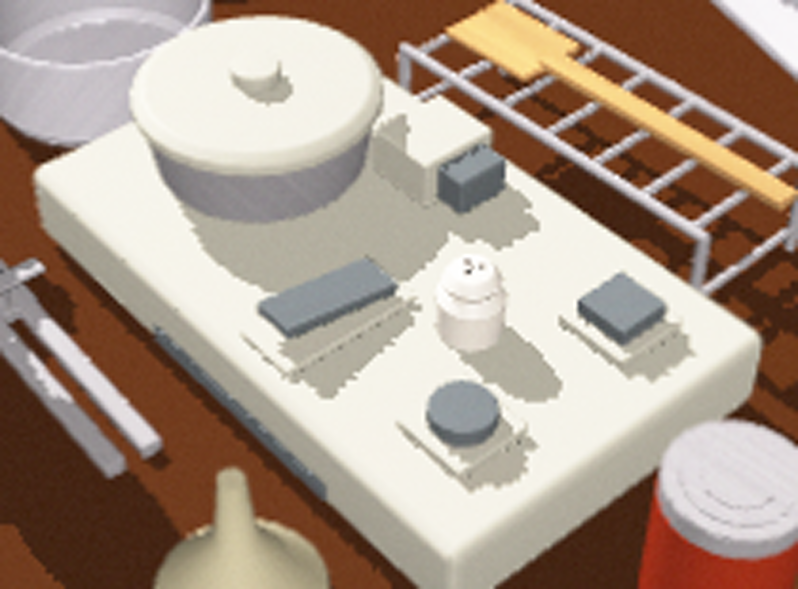

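```bash
python3 - <<'E'
from h import *
T=lambda u,v:(205+(u+.5)/4-.5,155+(v+.5)/4-.5)
S=lambda u,v:(190+(u+.5)/3.8-.5,155+(v+.5)/3.8-.5)
np.set_printoptions(precision=4,suppress=True)
C=[onz('top',T(*p),.06) for p in((600,28),(714,355),(143,548),(36,212))]
C=np.array(C);print(C,C.mean(0))
d=C[0]-C[3]+C[1]-C[2];print('len',np.linalg.norm(C[0]-C[3]),np.linalg.norm(C[1]-C[0]))
ax=-d[:2]/np.linalg.norm(d[:2]);yaw=np.arctan2(-ax[0],ax[1]);print('yaw',np.degrees(yaw))
cx=np.array([np.cos(yaw),np.sin(yaw)]);cy=np.array([-cx[1],cx[0]])
def loc(p): q=p[:2]-C.mean(0)[:2]; return (q@cx,q@cy)
for nm,p,z in(('lat1',(354,138),.089),('lat2',(370,195),.089),('lb1',(328,143),.089),('lb2',(342,204),.089),('r_far',(430,296),.07),('r_near',(470,411),.093),('pulse',(609,300),.08),('sq',(548,128),.08),('pot',(500,243),.1),('tin',(770,180),.11),('fun',(619,502),.0)):
    P=onz('top',T(*p),z);print(nm,P,loc(P))
for nm,a,b in(('pulse',(463,405),(609,300)),('sq',(622,302),(548,128)),('lat_front_top far',(504,153),(354,138)),('lat front top near',(446,181),(370,195)),('rock near',(275,320),(470,411)),('rock far',(380,272),(430,296)),('rock c',(327,296),(450,354)),('potc',(470,270),(500,243))):
    P,e=tri(S(*a),T(*b));print(nm,P,e,loc(P))
E
```

```text
[[ 0.7377 -0.1007  0.06  ]
 [ 0.5176 -0.1672  0.06  ]
 [ 0.4002  0.2073  0.06  ]
 [ 0.6217  0.2764  0.06  ]] [0.5693 0.054  0.06  ]
len 0.39450727401343916 0.22994004057404774
yaw 17.25067697917084
lat1 [0.6611 0.065  0.089 ] (np.float64(0.09100113842559956), np.float64(-0.016690371967952904))
lat2 [0.6236 0.0555 0.089 ] (np.float64(0.05229540709541574), np.float64(-0.014649813604957627))
lb1 [0.6582 0.0819 0.089 ] (np.float64(0.09322940488472523), np.float64(0.0003035992693181215))
lb2 [0.6181 0.0736 0.089 ] (np.float64(0.05245504846347332), np.float64(0.004320271193731028))
r_far [0.5593 0.0179 0.07  ] (np.float64(-0.020198686391316088), np.float64(-0.03152451012998749))
r_near [ 0.483  -0.0049  0.093 ] (np.float64(-0.09986101214960862), np.float64(-0.030609012535868323))
pulse [ 0.5532 -0.0972  0.08  ] (np.float64(-0.06023324732406121), np.float64(-0.13958603577700038))
sq [ 0.6667 -0.0616  0.08  ] (np.float64(0.05877224769222692), np.float64(-0.13926301352763568))
pot [ 0.5891 -0.0266  0.1   ] (np.float64(-0.0049715516357541414), np.float64(-0.08279597820655352))
tin [ 0.6245 -0.
[... 477 characters left out ...]
8650716 (np.float64(0.08802604632344349), np.float64(-0.014741464137039065))
lat front top near [0.618  0.0573 0.0917] 0.010731148809552882 (np.float64(0.04751319164374879), np.float64(-0.01131272351625689))
rock near [ 0.4823 -0.005   0.0855] 0.002232965454285439 (np.float64(-0.10055985711924559), np.float64(-0.030496402151033983))
rock far [0.5562 0.0188 0.0736] 0.005665662389997477 (np.float64(-0.022882088762131388), np.float64(-0.02967200222049799))
rock c [0.5184 0.0069 0.0795] 0.004439736663954735 (np.float64(-0.06253434196286553), np.float64(-0.029863136144980575))
potc [ 0.588  -0.0262  0.1013] 0.0019528816120752384 (np.float64(-0.005892270709037164), np.float64(-0.0820651028899905))
```

```bash
cat >> h.py <<'E'
from bench import robot
from scipy.spatial.transform import Rotation as Ro
YAW=np.radians(17.25);ORG=np.array([.5693,.0540,0])
RC=Ro.from_euler('z',YAW).as_matrix()
def go(local,z):
    "slide (mm, tool axes) and roll to put TCP at chopper-local xy, world z"
    o=robot.get_obs();R=Ro.from_euler('xyz',o['ee_rot']).as_matrix()
    t=ORG+RC@np.array([*local,0]);t[2]=z
    print('t',round(o['time'],2),'local now',(RC.T@(o['tool_pos']-ORG)*1000).round(1),'F local',(RC.T@o['wrist_force']).round(1),'yaw',np.degrees(o['ee_rot']).round(2),'w',round(o['width'],4))
    print('slide',(R.T@(t-o['tool_pos'])*1000).round(1),'roll',round(np.degrees(o['ee_rot'][2]-YAW),2))
E
python3 -c "
from h import *
go((.072,-.055),.2)"
```

```text
t 0.1 local now [-195.4  528.6  204.4] F local [ 0.7 -0.9 -0.4] yaw [-89.99   0.11  65.72] w 0.0941
slide [-259.6    4.8 -587.1] roll 48.47
```

```bash
python3 -m creep '[{"slide":[-260,0,-587],"roll":48.5,"grip":1},{"slide":[-260,0,-587],"roll":48.5,"grip":1},{"slide":[-260,0,-587],"roll":48.5,"grip":1},{"slide":[-260,0,-587],"roll":48.5,"grip":1},{"slide":[-260,0,-587],"roll":48.5,"grip":1},{"slide":[-260,0,-587],"roll":48.5,"grip":1},{"slide":[-260,0,-587],"roll":48.5,"grip":1},{"slide":[-260,0,-587],"roll":48.5,"grip":1},{"slide":[-260,0,-587],"roll":48.5,"grip":1},{"slide":[-260,0,-587],"roll":48.5,"grip":1},{"slide":[-260,0,-587],"roll":48.5,"grip":1},{"slide":[-260,0,-587],"roll":48.5,"grip":1},{"slide":[-260,0,-587],"roll":48.5,"grip":1},{"slide":[-260,0,-587],"roll":48.5,"grip":1},{"slide":[-260,0,-587],"roll":48.5,"grip":1},{"slide":[-260,0,-587],"roll":48.5,"grip":1},{"slide":[-260,0,-587],"roll":48.5,"grip":1},{"slide":[-260,0,-587],"roll":48.5,"grip":1},{"slide":[-260,0,-587],"roll":48.5,"grip":1}]'
python3 -c "
from h import *
go((.072,-.055),.072)"
```

```text
time: 1.68
tool_pos: [0.6536, 0.0239, 0.2051]
ee_rot: [-1.57, 0.001, 0.301]
wrist_force: [0.7, -0.5, -0.6]
width: 0.0005
t 1.68 local now [ 71.6 -53.8 205.1] F local [ 0.5 -0.7 -0.6] yaw [-8.993e+01  5.000e-02  1.726e+01] w 0.0005
slide [  0.5 133.1  -1.4] roll 0.01
```

```bash
python3 -m creep '[{"slide":[0,35,-1],"roll":0,"grip":1},{"slide":[0,70,-1],"roll":0,"grip":1},{"slide":[0,95,-1],"roll":0,"grip":1},{"slide":[0,110,-1],"roll":0,"grip":1},{"slide":[0,110,-1],"roll":0,"grip":1}]'
python3 - <<'E'
from h import *
from bench import snapshot
go((.072,-.055),.072)
for n in('side','top'):
    im=snapshot(n)[:,:,::-1]
    cv2.imwrite(f'pics/{n}1.png',cv2.resize(im[140:310,190:400] if n=='side' else im[130:290,215:405],None,fx=3.5,fy=3.5,interpolation=cv2.INTER_CUBIC))
E
```

```text
time: 2.1
tool_pos: [0.6506, 0.0241, 0.0906]
ee_rot: [-1.567, 0.009, 0.303]
wrist_force: [-1.2, -0.0, -0.9]
width: 0.0002
t 2.1 local now [ 68.8 -52.6  90.6] F local [-1.1  0.3 -0.9] yaw [-89.79   0.49  17.36] w 0.0002
slide [ 3.3 18.5 -2.4] roll 0.11
```

View pics/side1.png

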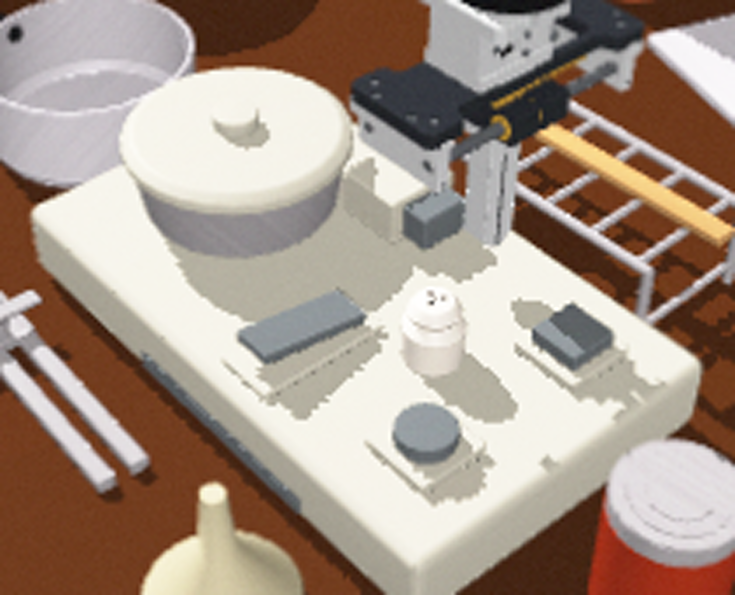

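The side view shows the shut fingertips (crop 490,235) standing clear in front of the latch block (crop 432,218), with the pot untouched. I'll lower the last bit and then push.

```bash
python3 -m creep '[{"slide":[2,18,0],"roll":0,"grip":1},{"slide":[2,18,0],"roll":0,"grip":1},{"slide":[2,18,10],"roll":0,"grip":1},{"slide":[2,18,20],"roll":0,"grip":1},{"slide":[2,18,25],"roll":0,"grip":1},{"slide":[2,18,25],"roll":0,"grip":1}]'
python3 -c "
from h import *
go((.072,-.007),.072)"
```

```text
time: 2.7
tool_pos: [0.6493, 0.0485, 0.0791]
ee_rot: [-1.571, -0.002, 0.303]
wrist_force: [0.7, -1.2, -0.6]
width: 0.0002
t 2.7 local now [ 74.8 -29.   79.1] F local [ 0.3 -1.3 -0.6] yaw [-90.    -0.13  17.34] w 0.0002
slide [-2.7  7.1 22. ] roll 0.09
```

```bash
python3 -m creep '[{"slide":[-2,6,0],"roll":0,"grip":1},{"slide":[-2,6,4],"roll":0,"grip":1},{"slide":[-2,6,8],"roll":0,"grip":1},{"slide":[-2,6,11],"roll":0,"grip":1},{"slide":[-2,6,14],"roll":0,"grip":1},{"slide":[-2,6,14],"roll":0,"grip":1}]'
python3 -c "
from h import *
go((.072,-.007),.072)"
```

```text
time: 3.2
tool_pos: [0.6426, 0.0592, 0.071]
ee_rot: [-1.571, 0.001, 0.301]
wrist_force: [-0.9, -0.9, -0.6]
width: 0.0003
t 3.2 local now [ 71.6 -16.8  71. ] F local [-1.1 -0.6 -0.6] yaw [-9.001e+01  7.000e-02  1.722e+01] w 0.0003
slide [ 0.4 -1.   9.8] roll -0.03
```

```bash
python3 -m creep '[{"slide":[0,0,3],"roll":0,"grip":1},{"slide":[0,0,5],"roll":0,"grip":1},{"slide":[0,0,7],"roll":0,"grip":1},{"slide":[0,0,7],"roll":0,"grip":1}]'
python3 -c "
from h import *
go((.072,-.007),.072)"
python3 -m creep '[{"slide":[0,0,2],"roll":0,"grip":1},{"slide":[0,0,4],"roll":0,"grip":1},{"slide":[0,0,4],"roll":0,"grip":1}]'
python3 -c "
from h import *
go((.072,-.007),.072)"
```

```text
time: 3.53
tool_pos: [0.6408, 0.0663, 0.0714]
ee_rot: [-1.57, 0.0, 0.301]
wrist_force: [-0.1, -2.3, -0.9]
width: 0.0008
t 3.53 local now [72.  -9.5 71.4] F local [-0.8 -2.2 -0.9] yaw [-8.998e+01  1.000e-02  1.723e+01] w 0.0008
slide [ 0.  -0.6  2.5] roll -0.02
time: 3.78
tool_pos: [0.6404, 0.0679, 0.0716]
ee_rot: [-1.575, -0.0, 0.3]
wrist_force: [0.9, -6.6, -1.7]
width: 0.0005
t 3.78 local now [72.  -7.8 71.6] F local [-1.1 -6.5 -1.7] yaw [-9.023e+01 -1.000e-02  1.718e+01] w 0.0005
slide [-0.  -0.5  0.8] roll -0.07
```

```bash
python3 -m creep '[{"slide":[0,0,2],"roll":0,"grip":1},{"slide":[0,0,5],"roll":0,"grip":1},{"slide":[0,0,5],"roll":0,"grip":1},{"slide":[0,0,5],"roll":0,"grip":1}]'
python3 -c "
from h import *
go((.072,-.007),.072)"
python3 -m creep '[{"slide":[0,0,2],"roll":0,"grip":1},{"slide":[0,0,4],"roll":0,"grip":1},{"slide":[0,0,4],"roll":0,"grip":1},{"slide":[0,0,4],"roll":0,"grip":1}]'
python3 -c "
from h import *
go((.072,-.007),.072)"
```

```text
time: 4.12
tool_pos: [0.6404, 0.068, 0.0716]
ee_rot: [-1.583, -0.001, 0.298]
wrist_force: [3.8, -15.3, -4.2]
width: 0.0006
t 4.12 local now [72.  -7.7 71.6] F local [ -1.  -15.7  -4.2] yaw [-9.070e+01 -4.000e-02  1.705e+01] w 0.0006
slide [-0.  -0.4  0.7] roll -0.2
time: 4.45
tool_pos: [0.6403, 0.0681, 0.0717]
ee_rot: [-1.589, -0.001, 0.296]
wrist_force: [6.5, -22.1, -5.0]
width: 0.0003
t 4.45 local now [72.  -7.6 71.7] F local [ -0.4 -23.1  -5. ] yaw [-9.107e+01 -6.000e-02  1.695e+01] w 0.0003
slide [-0.  -0.3  0.6] roll -0.3
```

The force climbed to 23 N with no further motion, so the latch is at its stop. I'll back off, rise and look.

```bash
python3 -m creep '[{"slide":[0,0,-15],"roll":0,"grip":1},{"slide":[0,0,-35],"roll":0,"grip":1},{"slide":[0,-10,-38],"roll":0,"grip":1},{"slide":[0,-40,-38],"roll":0,"grip":1},{"slide":[0,-75,-38],"roll":0,"grip":1},{"slide":[0,-80,-38],"roll":0,"grip":1},{"slide":[-40,-80,-35],"roll":0,"grip":1},{"slide":[-80,-80,-35],"roll":0,"grip":1},{"slide":[-120,-80,-35],"roll":0,"grip":1},{"slide":[-155,-80,-35],"roll":0,"grip":1},{"slide":[-166,-80,-35],"roll":0,"grip":1},{"slide":[-166,-80,-35],"roll":0,"grip":1},{"slide":[-166,-80,-35],"roll":0,"grip":1}]'
python3 - <<'E'
from h import *
from bench import snapshot
go((-.095,-.030),.1)
for n in('side','top'):
    im=snapshot(n)[:,:,::-1]
    cv2.imwrite(f'pics/{n}2.png',cv2.resize(im[140:310,190:400] if n=='side' else im[130:290,215:405],None,fx=3.5,fy=3.5,interpolation=cv2.INTER_CUBIC))
E
```

```text
time: 5.53
tool_pos: [0.4898, -0.0034, 0.1528]
ee_rot: [-1.571, -0.004, 0.301]
wrist_force: [0.1, 0.1, 0.1]
width: 0.0007
t 5.53 local now [-92.9 -31.2 152.8] F local [0.2 0.  0.1] yaw [-90.01  -0.22  17.23] w 0.0007
slide [-2.3 52.8  1.3] roll -0.02
```

View pics/side2.png

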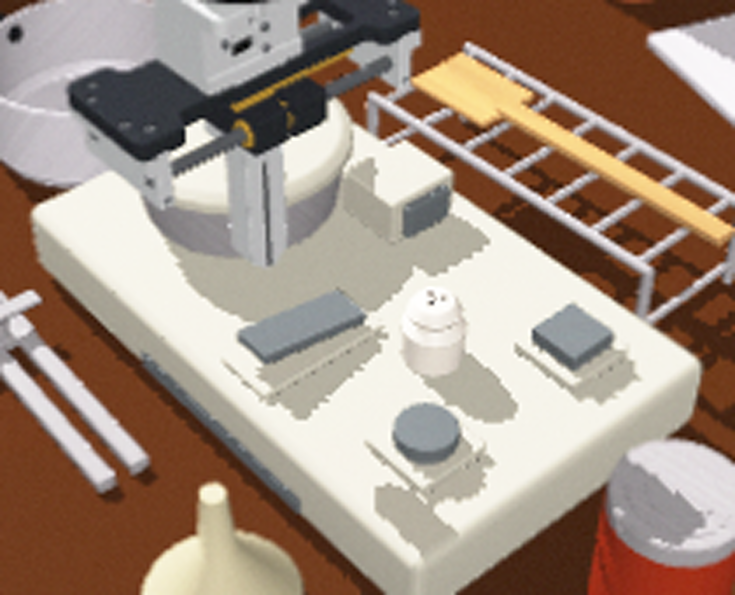

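View pics/top2.png

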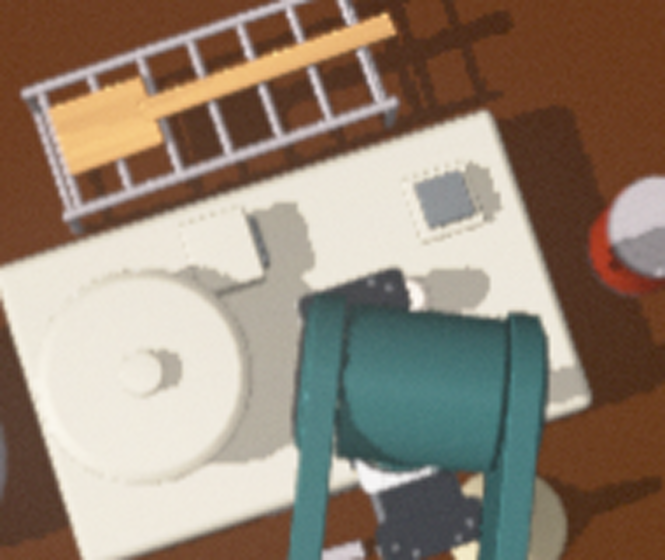

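The views show the latch now almost flush with the housing (side crop 428,210), and the pot and the keys unchanged. The fingers hang above the near half of the rocker. Next is the rocker.

```bash
python3 -m creep '[{"slide":[-2,30,1],"roll":0,"grip":1},{"slide":[-2,50,1],"roll":0,"grip":1},{"slide":[-2,57,1],"roll":0,"grip":1},{"slide":[-2,60,1],"roll":0,"grip":1},{"slide":[-2,60,1],"roll":0,"grip":1}]'
python3 -c "
from h import *
go((-.095,-.030),.077)"
python3 -m creep '[{"slide":[0,3,0],"roll":0,"grip":1},{"slide":[0,6,0],"roll":0,"grip":1},{"slide":[0,9,0],"roll":0,"grip":1},{"slide":[0,12,0],"roll":0,"grip":1},{"slide":[0,12,0],"roll":0,"grip":1}]'
python3 -c "
from h import *
go((-.095,-.030),.077)"
```

```text
time: 6.05
tool_pos: [0.4873, -0.0035, 0.091]
ee_rot: [-1.57, 0.001, 0.301]
wrist_force: [-0.3, -0.0, -0.3]
width: 0.0006
t 6.05 local now [-95.4 -30.6  91. ] F local [-0.3  0.1 -0.3] yaw [-8.996e+01  5.000e-02  1.725e+01] w 0.0006
slide [ 0.4 14.   0.6] roll -0.0
time: 6.47
tool_pos: [0.4869, -0.0041, 0.0794]
ee_rot: [-1.571, -0.0, 0.3]
wrist_force: [0.4, -0.4, 0.9]
width: 0.0006
t 6.47 local now [-95.9 -31.   79.4] F local [ 0.2 -0.4  0.9] yaw [-9.003e+01 -3.000e-02  1.721e+01] w 0.0006
slide [0.9 2.4 1. ] roll -0.04
```

```bash
python3 -m creep '[{"slide":[0,2,0],"roll":0,"grip":1},{"slide":[0,4,0],"roll":0,"grip":1},{"slide":[0,4,0],"roll":0,"grip":1}]'
python3 -c "
from h import *
go((-.095,-.030),.077)"
python3 -m creep '[{"slide":[0,2,0],"roll":0,"grip":1},{"slide":[0,3,0],"roll":0,"grip":1},{"slide":[0,3,0],"roll":0,"grip":1}]'
python3 -c "
from h import *
go((-.095,-.030),.077)"
```

```text
time: 6.72
tool_pos: [0.4867, -0.004, 0.0755]
ee_rot: [-1.571, 0.0, 0.3]
wrist_force: [-1.7, -1.4, 1.1]
width: 0.0004
t 6.72 local now [-96.1 -30.9  75.5] F local [-2.  -0.8  1.1] yaw [-90.02   0.    17.21] w 0.0004
slide [ 1.1 -1.5  0.9] roll -0.04
time: 6.97
tool_pos: [0.4869, -0.0041, 0.075]
ee_rot: [-1.572, -0.0, 0.301]
wrist_force: [-5.9, -0.9, 13.6]
width: 0.0005
t 6.97 local now [-96. -31.  75.] F local [-5.9  0.9 13.6] yaw [-9.005e+01 -3.000e-02  1.722e+01] w 0.0005
slide [ 1. -2.  1.] roll -0.03
```

```bash
python3 -m creep '[{"slide":[0,1,0],"roll":0,"grip":1},{"slide":[0,2,0],"roll":0,"grip":1},{"slide":[0,2,0],"roll":0,"grip":1}]'
python3 -m creep '[{"slide":[0,-25,0],"roll":0,"grip":1},{"slide":[0,-55,0],"roll":0,"grip":1},{"slide":[0,-80,0],"roll":0,"grip":1},{"slide":[15,-85,-40],"roll":0,"grip":1},{"slide":[35,-85,-80],"roll":0,"grip":1},{"slide":[35,-85,-108],"roll":0,"grip":1},{"slide":[35,-85,-108],"roll":0,"grip":1},{"slide":[35,-85,-108],"roll":0,"grip":1}]'
python3 - <<'E'
from h import *
from bench import snapshot
go((-.061,-.139),.084)
for n in('side','top'):
    im=snapshot(n)[:,:,::-1]
    cv2.imwrite(f'pics/{n}3.png',cv2.resize(im[140:310,190:400] if n=='side' else im[130:290,215:405],None,fx=3.5,fy=3.5,interpolation=cv2.INTER_CUBIC))
E
```

```text
time: 7.22
tool_pos: [0.4869, -0.0042, 0.0747]
ee_rot: [-1.572, -0.001, 0.301]
wrist_force: [-9.3, -0.5, 20.3]
width: 0.0006
time: 7.88
tool_pos: [0.5524, -0.0975, 0.1544]
ee_rot: [-1.569, 0.001, 0.298]
wrist_force: [0.1, 0.9, 0.3]
width: 0.0005
t 7.88 local now [ -61.1 -139.7  154.4] F local [0.4 0.8 0.3] yaw [-8.991e+01  4.000e-02  1.708e+01] w 0.0005
slide [ 0.1 70.4  0.6] roll -0.17
```

View pics/side3.png

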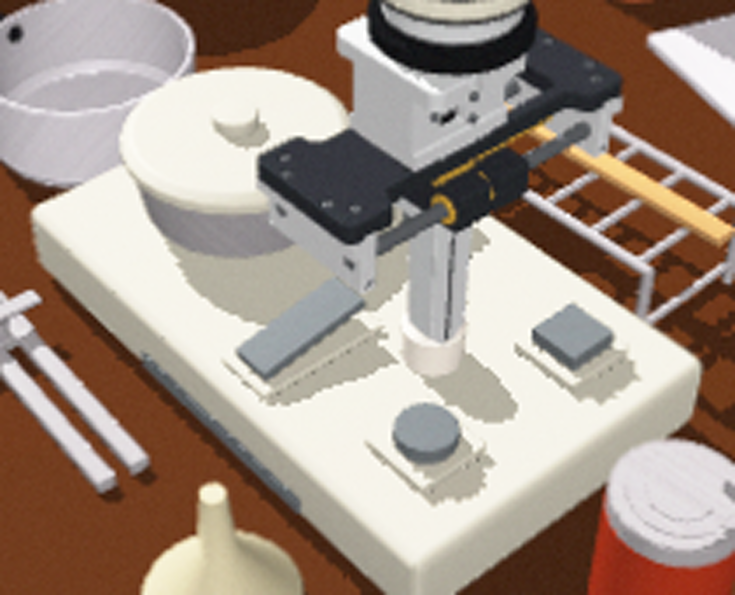

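The side view shows the rocker tipped over: its near end (crop 255,360) is down on its base and its far end is up. The pot's foot (432,355) hasn't moved, and the fingers hang over the round key's spot. Next is the pulse key.

```bash
python3 -m creep '[{"slide":[0,30,1],"roll":0,"grip":1},{"slide":[0,55,1],"roll":0,"grip":1},{"slide":[0,65,1],"roll":0,"grip":1},{"slide":[0,68,1],"roll":0,"grip":1},{"slide":[0,68,1],"roll":0,"grip":1}]'
python3 -c "
from h import *
go((-.061,-.139),.074)"
python3 -m creep '[{"slide":[0,3,0],"roll":0,"grip":1},{"slide":[0,6,0],"roll":0,"grip":1},{"slide":[0,9,0],"roll":0,"grip":1},{"slide":[0,9,0],"roll":0,"grip":1}]'
python3 -c "
from h import *
go((-.061,-.139),.074)"
python3 -m creep '[{"slide":[0,2,0],"roll":0,"grip":1},{"slide":[0,4,0],"roll":0,"grip":1},{"slide":[0,4,0],"roll":0,"grip":1}]'
python3 -c "
from h import *
go((-.061,-.139),.074)"
```

```text
time: 8.4
tool_pos: [0.5512, -0.0947, 0.087]
ee_rot: [-1.57, 0.001, 0.302]
wrist_force: [0.1, -0.4, 0.5]
width: 0.0006
t 8.4 local now [ -61.4 -136.6   87. ] F local [ 0.  -0.4  0.5] yaw [-8.994e+01  7.000e-02  1.728e+01] w 0.0006
slide [ 0.4 13.  -2.4] roll 0.03
time: 8.73
tool_pos: [0.5527, -0.0958, 0.0792]
ee_rot: [-1.572, -0.002, 0.3]
wrist_force: [0.7, 0.0, 2.4]
width: 0.0003
t 8.73 local now [ -60.3 -138.1   79.2] F local [ 0.7 -0.2  2.4] yaw [-90.06  -0.12  17.22] w 0.0003
slide [-0.7  5.2 -0.9] roll -0.03
time: 8.98
tool_pos: [0.5527, -0.0958, 0.0752]
ee_rot: [-1.572, -0.002, 0.3]
wrist_force: [1.0, 0.4, 2.9]
width: 0.0004
t 8.98 local now [ -60.3 -138.1   75.2] F local [1.  0.1 2.9] yaw [-90.05  -0.12  17.22] w 0.0004
slide [-0.8  1.2 -0.9] roll -0.03
```

```bash
python3 -m creep '[{"slide":[0,2,0],"roll":0,"grip":1},{"slide":[0,4,0],"roll":0,"grip":1},{"slide":[0,4,0],"roll":0,"grip":1}]'
python3 -m creep '[{"slide":[0,1,0],"roll":0,"grip":1},{"slide":[0,2,0],"roll":0,"grip":1},{"slide":[0,2,0],"roll":0,"grip":1},{"slide":[0,2,0],"roll":0,"grip":1}]'
python3 - <<'E'
from h import *
from bench import snapshot
go((-.061,-.139),.074)
for n in('side','top'):
    im=snapshot(n)[:,:,::-1]
    cv2.imwrite(f'pics/{n}4.png',cv2.resize(im[140:310,190:400] if n=='side' else im[130:290,215:405],None,fx=3.5,fy=3.5,interpolation=cv2.INTER_CUBIC))
E
```

```text
time: 9.23
tool_pos: [0.5528, -0.0959, 0.0741]
ee_rot: [-1.572, -0.003, 0.301]
wrist_force: [-3.4, 0.5, 14.1]
width: 0.0002
time: 9.57
tool_pos: [0.5529, -0.0959, 0.0739]
ee_rot: [-1.573, -0.003, 0.301]
wrist_force: [-6.8, 2.2, 21.8]
width: 0.0009
t 9.57 local now [ -60.1 -138.3   73.9] F local [-5.9  4.1 21.8] yaw [-90.12  -0.19  17.23] w 0.0009
slide [-0.9 -0.1 -0.7] roll -0.02
```

View pics/side4.png

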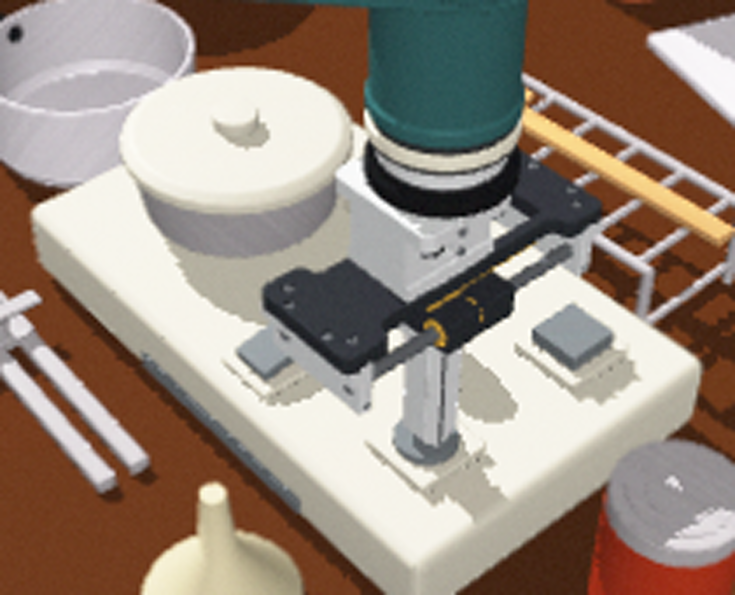

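The fingers hold the round key (crop 428,442) down at a hard stop: z is 0.074 m and the force is about 22 N. The rocker is on, the square key is up, and the pot's shadow hasn't moved. I'm handing the job in.

```bash
python3 -c "
from bench import ticket
print(ticket.close_job())"
```

```text
the job is handed in; nothing more can be done
None
```

I ran the three controls in the order asked and handed the job in at about 9.6 s, with the shut fingers still holding the pulse key down. No verdict was reported.

- **Latch:** I pushed it until it stopped moving, with the force rising to about 23 N. The picture afterwards shows it almost flush with its housing.
- **Rocker:** I pressed the raised end until it stopped, with the force rising to about 20 N. The picture shows it tipped over, near end down and far end up.
- **Pulse key:** The key top gave way from about 80 mm to 74 mm above the table, which matches its 6 mm travel. It then stopped hard, held with about 22 N.

The square key was not touched. The last pictures show nothing else disturbed, though in the final one the arm hides the pot and the latch. I judged those two by earlier pictures and by the pot's unchanged shadow. None of my checks failed or disagreed.

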